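Turn the leaf of a hole-gauge book

ROBOT

A 6-joint arm with a two-finger parallel gripper is mounted at the origin on a cart in front of the work surface, level with it; the furniture and walls round the work are solid. World frame = base frame: x ahead of the robot, y to its left, z up, the work surface at z = 0. Lengths are in m, angles in rad, forces in N, time in s.
With the tool pointing down it reaches from about 0.25 to 0.8 m from the base axis. Payload 3.9 kg.
Tool frame: the origin (TCP) lies on the mounting face of the last link; the fingertips stand 173 mm ahead of it and the grasp point (between the pads) lies 155 mm ahead of it (r.tip_reach is the distance from the TCP to the fingertips, in m); z points along the fingers, x is the direction in which the jaws open and shut, and the axes are right-handed (so a half turn about z gives the same grasp; the last joint's range is limited). The gripper opens to 85 mm and grips with 20 to 120 N. Pads are 22 mm wide; open, the fingers measure 114 mm over their backs; the gripper's body (76 mm by 85 mm) begins 54 mm behind the grasp point. The pads swing forward as they close: fully open they stand 13 mm farther back than shut.
Start: joints at [-1.245, 0.26, -0.138, 1.173, 0, 1.571], TCP at [0.168, -0.497, 0.405] pointing down, gripper open.
Joint ranges: [-2.78, 2.78], [-0.83, 1.72], [-1.28, 1.37], [-1.9, 2.12], [-1.57, 1.48], [-3.14, 3.14]. Speed limits (rad/s): [2.57, 2.57, 3.14, 3.14, 3.14, 3.14].

INTERFACE

Orientations are given as a 3x3 rotation matrix whose columns are the frame's x, y, z axes.
In Python, from rig import get_obs, eyes, r gives the robot as it stands.
- The arm moves only by the tool jog_arm, never from a script. Its argument "deltas" is a list of rows, each a list of 2 entries, a list of its own where there are three numbers: the shift along the tool's x, y, z in units of 40 mm (1.0 is 40 mm), then the turn, a rotation vector about the tool's x, y, z in units of 4 degrees (1.0 is 4 degrees). In form: [[[x, y, z], [rx, ry, rz]], ...]. A call has 1 to 12 rows; each row shifts and turns the commanded pose from where the row before left it, along the tool's axes as they then stand; what a row does not reach is not made up. A row lasts 1/12 s, in which the tool goes at most 41.7 mm and 7.16 degrees, less where a joint would pass 70% of its speed; a pose out of reach is approached as far as the arm can. A call with a number of a shift or a turn outside -1 to 1 is refused whole. A call with a gripper value outside its range is refused whole. "hand" is the opening, from -1 (shut) to 1 (fully open), set as the call begins (left out, the last holds). The fingers move at their own pace and stop on an object; "grip_force" is the grip in N (left out, the last holds). Time passes only in rows, so rows that do not move let the fingers close. It gives the time, the measured TCP pose, the force and the opening at its end, in the units of the state.
- get_obs(): the state, without advancing time (a new reading comes with each control period).
- eyes.get_image(name): name is "side" or "top"; returns a dict with "image" (384x512x3 uint8, red, green, blue), "range_z" (384x512 float32, m along the optical axis (not along the pixel's ray), 0 where there is no reading), "K" (3x3 intrinsics, pixels), "rvec" (rotation vector, rad) and "tvec" (3), from world to camera coordinates, as OpenCV has them. Camera axes: x right, y down, z forward; pixel columns grow to the right and rows downward; lengths in m; the calibration is good to about 2 mm. A picture is of the moment at which its call begins.
- r.close_job(): hands the job in, once; it reports no verdict.
The state is a dict: "clock": time; "qpos": joint angles; "dq": joint speeds; "effort": joint torques, N m; "ee_pos": TCP position; "ee_rot": TCP orientation; "ft_force": force on the tool from outside, world axes, zero at the start; "torque": the same for the moment, N m; "grip_width": opening from 0.0 (shut) to 1.0 (fully open).
Only numpy, scipy, OpenCV 4.12 (cv2) and the standard library are available. Lean on these libraries where they do the work, as an engineer would, in place of code of your own. Each camera call takes 0.05 s, during which the arm holds its last target.

TASK

The hinged metal gauge book has to be turned to its next leaf, but a wooden block lies on its empty page. With your fingertips only, gripping and lifting nothing, first push the block sideways off the page so that it lies on the table clear of the book, then push the upper metal leaf (the one that stands a little open) gently over the spine until it lies flat on the cleared page. Leave the lower leaf closed and the pencil and the screwdriver beside the book where they are.

Things in the scene. Friction and masses are not known exactly. Their poses are not given: they have to be found in the camera images.
- book: Hinged gauge book, fixed to the table. Wooden base board: x -100 to 100 mm, y -135 to 165 mm, 10 mm high. Origin on the table under the middle of the spine; x along the spine, +y to the empty page, z up. Empty page: raised plywood, y 15 to 165 mm, top 17.5 mm above the table. At y < 0 lie two metal leaves. Spine rod with end blocks, up to 25 mm high.
- spine (a point): Point on the hinge axis of the upper leaf, half-way along the spine, 19.5 mm above the table and straight over the book's origin; axes as the book's.
- page (a point): Centre of the empty page's surface (y = 90 mm in the book's frame, 17.5 mm above the table); axes as the book's.
- top_leaf (a joint): Angle of the upper leaf about the spine, rad: 0 closed (pointing to the book's -y), 1.57 upright, 3.14 flat on the empty page (hinge stop). Starts a little open. Stiff hinge (friction 0.1 N m): the leaf stays at any angle where it is left and must be pushed all the way, with 1 to 2 N at its tab.
- top_leaf_tab (a point): Middle of the outer edge of the upper leaf's tab, moving with it. Leaf: aluminium plate with holes, 170 mm along the spine, 4 mm thick, 10 to 130 mm from the hinge axis; its tab, 55 mm wide, centred at x = -50 mm in the book's frame, reaches to 155 mm, 20 mm beyond the board when closed. Site axes: x along the spine, -y outward along the leaf, z out of its face (up when closed).
- lower_leaf (a joint): Opening angle of the lower leaf, rad: 0 lies closed on the board, as at the start. Stiff hinge like the upper leaf's.
- lower_leaf_tab (a point): Middle of the outer edge of the lower leaf's tab (same size as the upper one, but at x = +50 mm, the other end of the leaf; 13 mm above the table when closed).
- block_center (a point): Centre of the loose dark wooden block, 38 x 60 x 19 mm (along its x, y, z), about 60 g, lying flat on the empty page at the start.
- pencil: Loose red pencil, 12 x 173 x 8 mm, lying on the table along the book's edge on the -x side (nearest the robot); origin under its middle, length along its y.
- driver_red: Loose screwdriver with a red handle, 26 x 198 x 31 mm, lying on the table beyond the book's +x edge; origin under its middle, length along its y.
Things that resemble listed ones, but are neither listed nor needed, are in the scene too. Of the things that look like the part that bears block_center, the middle-sized one is meant.

How it is judged:
By the outcome, as a careful person would: the job done as asked, in the order asked, and still so for the second after the job is handed in, with the robot touching nothing.
It also fails if it takes over 61 s, if anything falls off the work surface, if the arm or the gripper's body presses on something with over 40 N, if the wrist force passes 120 N, or if a joint passes its speed limit or range.

## Working session

There is one attempt and no reset: what is moved stays moved. The work goes in short steps, Python scripts to look and compute and a tool call to move; the robot and the scene stay as the last step left them, time stands still between calls to the robot, and variables do not carry over. Pictures are saved under pics/ and viewed, and the job is handed in when it is done.

Besides the shell and the picture viewer there is one more tool, called after "Emit:" as name([rows], argument=value, ...), one row to a line, values as JSON. jog_arm: Moves the arm, as the interface text tells. Its arguments: {"type":"object","properties":{"deltas":{"type":"array","items":{"type":"array"}},"hand":{"type":"number"},"grip_force":{"type":"number"}},"required":["deltas"]}

```bash
ls; mkdir -p pics
python3 - <<'E'
from rig import get_obs, eyes, r
import cv2,numpy as np,pickle
o=get_obs();print(o)
d={}
for n in("side","top"):
    f=eyes.get_image(n);d[n]=f
    cv2.imwrite(f"pics/{n}0.png",cv2.cvtColor(f["image"],cv2.COLOR_RGB2BGR))
    print(n,f["K"],f["rvec"],f["tvec"])
pickle.dump(d,open("d0.pkl","wb"))
E
```

```text
pics
{'clock': 0.0, 'qpos': array([-1.24498381e+00,  2.60648185e-01, -1.39394826e-01,  1.17268560e+00,
       -2.02070223e-05,  1.57077163e+00]), 'dq': array([-8.24493813e-04, -1.64532060e-03, -5.82756736e-05,  6.71631048e-04,
       -8.82458253e-04, -8.28232779e-04]), 'effort': array([ 4.75198317e-05, -4.05674851e+01,  2.53924906e+01,  1.85656623e-02,
       -1.81296650e-04, -2.42813343e-06]), 'ee_pos': array([ 0.16792545, -0.49704666,  0.40387362]), 'ee_rot': array([[ 3.20101457e-01, -9.47383054e-01, -6.37626059e-04],
       [-9.47381298e-01, -3.20102091e-01,  1.82415832e-03],
       [-1.93228212e-03,  2.01592676e-05, -9.99998133e-01]]), 'ft_force': array([-0.1201288 , -0.45598924, -0.11062851]), 'torque': array([ 0.04553257, -0.00527192,  0.016781  ]), 'grip_width': 0.9976704113839666}
side [[449.37751871   0.         258.44394106]
 [  0.         449.37751871 190.78982427]
 [  0.           0.           1.        ]] [ 2.14267957 -0.37633119  0.16545292] [-0.48107769  0.16573808  0.8567858 ]
top [[482.9979393    0.         256.41328551]
 [  0.         482.9979393  185.6300225 ]
 [  0.           0.           1.        ]] [ 2.15980059 -2.21364069  0.08693972] [0.01902734 0.54725452 1.02256519]
```

View pics/side0.png

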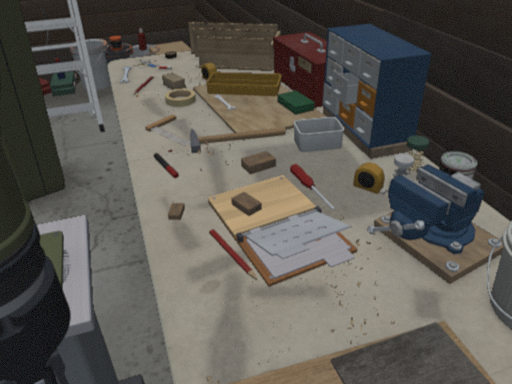

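View pics/top0.png

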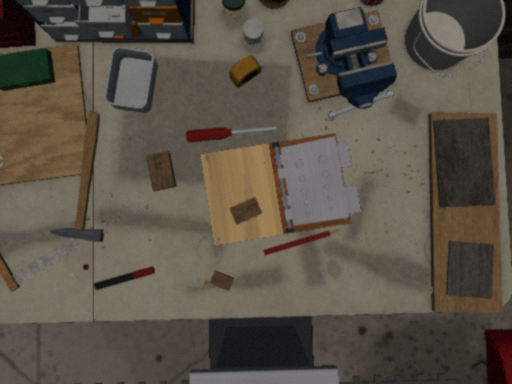

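```bash
cat > h.py <<'E'
import numpy as np,cv2
def pw(f,u,v,z=None):
    R=cv2.Rodrigues(f["rvec"])[0];t=f["tvec"].ravel();K=f["K"]
    ray=np.linalg.inv(K)@np.array([u,v,1.])
    c=-R.T@t; d=R.T@ray
    if z is None:
        return c+d*f["range_z"][int(round(v)),int(round(u))]
    return c+d*(z-c[2])/d[2]
def px(f,P):
    return cv2.projectPoints(np.asarray(P,float).reshape(-1,1,3),f["rvec"],f["tvec"],f["K"],None)[0].reshape(-1,2)
def cloud(f):
    v,u=np.mgrid[0:384,0:512]; z=f["range_z"]
    R=cv2.Rodrigues(f["rvec"])[0];t=f["tvec"].ravel();K=f["K"]
    c=np.stack([(u-K[0,2])/K[0,0]*z,(v-K[1,2])/K[1,1]*z,z],-1)
    return (c-t)@R
E
python3 - <<'E'
import pickle;from h import *
d=pickle.load(open("d0.pkl","rb"));f=d["top"]
im=cv2.cvtColor(f["image"],cv2.COLOR_RGB2BGR)
c=im[110:310,140:380];cv2.imwrite("pics/topc.png",cv2.resize(c,None,fx=3,fy=3,interpolation=cv2.INTER_CUBIC))
P=cloud(f)
h=np.clip(P[...,2]*1000*4+40,0,255).astype(np.uint8);h[f["range_z"]==0]=0
cv2.imwrite("pics/topz.png",cv2.resize(cv2.applyColorMap(h,cv2.COLORMAP_JET)[110:310,140:380],None,fx=3,fy=3,interpolation=0))
g=d["side"];im=cv2.cvtColor(g["image"],cv2.COLOR_RGB2BGR)
cv2.imwrite("pics/sidec.png",cv2.resize(im[140:300,150:380],None,fx=3.4,fy=3.4,interpolation=cv2.INTER_CUBIC))
E
```

```text
(no output)
```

View pics/topc.png

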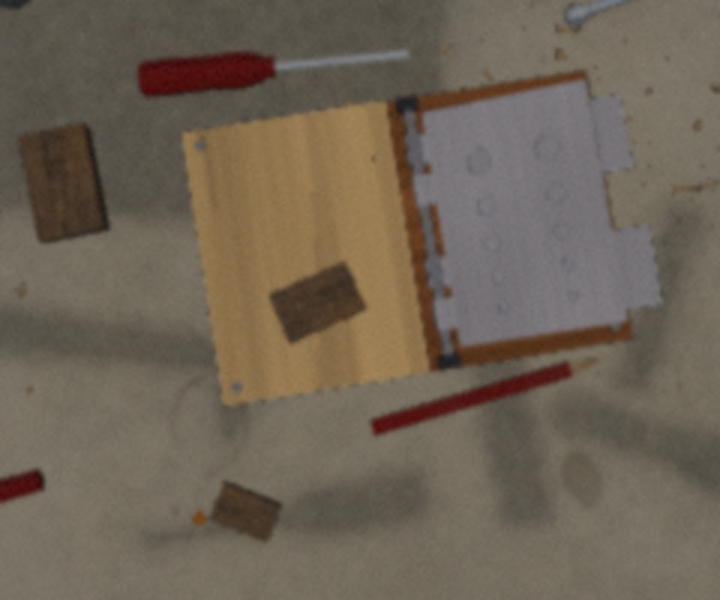

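View pics/topz.png

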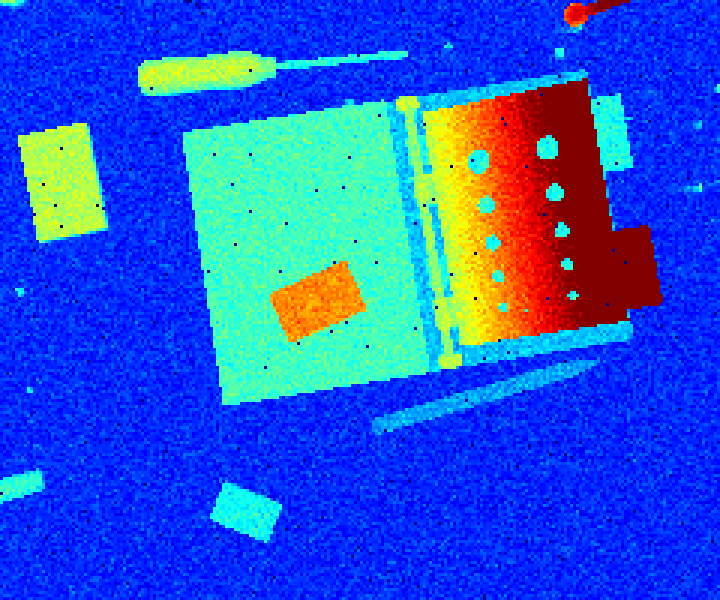

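View pics/sidec.png

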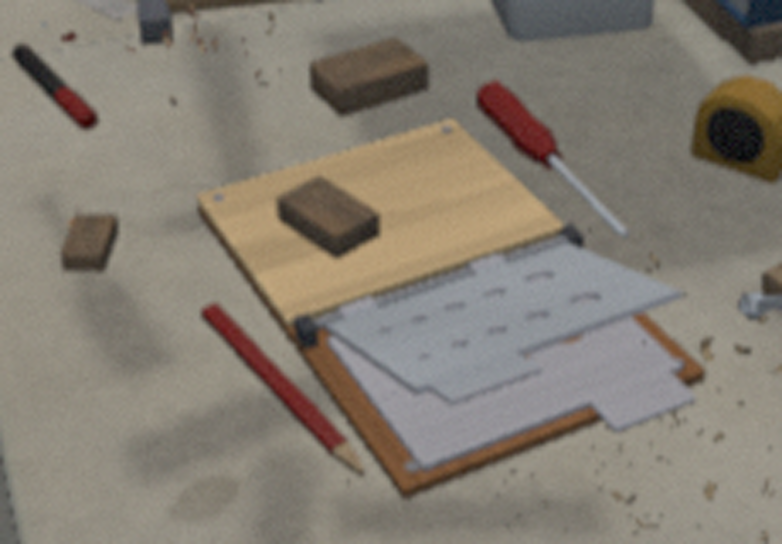

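The top crop shows three dark blocks. The one on the page, at full-image pixel ~(246,210), is middle-sized and is the one meant. The large one at (161,171) and the small one at (222,280) both lie off the book. The upper leaf is open about 20–25°, with its tab at ~(353,199). The lower tab is at ~(344,154). Next I'll fit the poses.

```bash
cat >> h.py <<'E'
def rect(P,m,off=(110,140)):
    q=P[m][:,:2].astype(np.float32)
    (c,s,a)=cv2.minAreaRect(q*1000)
    return np.array(c),s,a
E
python3 - <<'E'
import pickle;from h import *
d=pickle.load(open("d0.pkl","rb"));f=d["top"];P=cloud(f);Z=P[...,2]
print("table z",np.median(Z[220:300,160:190]))
rgb=f["image"].astype(int)
def comp(m,u,v):
    m=cv2.morphologyEx(m.astype(np.uint8),cv2.MORPH_OPEN,np.ones((3,3)))
    n,l=cv2.connectedComponents(m); return l==l[v,u]
ok=f["range_z"]>0
# page incl. block
pg=comp(ok&(Z>.0135)&(Z<.045)&(rgb[...,0]>0),225,195)
sel=np.zeros_like(pg);sel[:, :271]=1
print("page",rect(P,pg&sel), pg.sum())
# page corners by pixels (crop/3 + offset)
for n,(u,v),z in [("pg far-left",(184,132),.0175),("pg near-left",(224,405),.0175),("pg far-r",(389,101),.0175),("pg near-r",(430,371),.0175),("brd far-r",(587,72),.01),("brd near-r",(631,340),.01),("blk far end",(407,103),.025),("blk near end",(450,361),.025),
 ("pencil a",(376,427),.006),("pencil tip",(596,362),.006),("drv a",(140,78),.015),("drv b",(408,55),.01)]:
    print(n,(pw(f,140+u/3-.33,110+v/3-.33,z)*1000).round(1))
b=comp(ok&(Z>.028)&(Z<.045),246,210)
print("block",rect(P,b),Z[b].mean(),b.sum())
for u,v in((161,171),(222,280)):
    m=comp(ok&(Z>.008)&(Z<.045),u,v);print(rect(P,m),Z[m].mean())
E
```

```text
table z 0.0005653449070661251
page (array([531.76306152,  39.03100204]), (200.58953857421875, 149.7689666748047), 7.469241142272949) 6327
pg far-left [620.3 124.2  17.5]
pg near-left [423.1  98.9  17.5]
pg far-r [639.4 -24.9  17.5]
pg near-r [443.6 -49.   17.5]
brd far-r [ 658.6 -170.9   10. ]
brd near-r [ 462.1 -195.5   10. ]
blk far end [636.4 -37.6  25. ]
blk near end [450.5 -63.   25. ]
pencil a [404.   -9.6   6. ]
pencil tip [ 446.8 -170.3    6. ]
drv a [661.1 155.8  15. ]
drv b [674.3 -40.   10. ]
block (array([494.9072876 ,  30.22156525]), (37.8135986328125, 59.654579162597656), 22.478050231933594) 0.037117007341336064 508
(array([586.04296875, 211.89285278]), (78.61795806884766, 49.8194465637207), 10.047247886657715) 0.024753898849415583
(array([346.92553711,  85.27285767]), (44.61793518066406, 29.199207305908203), 66.60090637207031) 0.014465893674295885
```

```bash
cat >> h.py <<'E'
yaw=np.deg2rad(7.4);O=np.array([.5434,-.0503,0.])
Rb=np.array([[np.cos(yaw),-np.sin(yaw),0],[np.sin(yaw),np.cos(yaw),0],[0,0,1]])
def tob(p): return (np.asarray(p)-O)@Rb
def tow(p): return np.asarray(p)@Rb.T+O
E
python3 - <<'E'
import pickle;from h import *
from rig import r
print(r.tip_reach,[a for a in dir(r) if a[0]!='_'])
d=pickle.load(open("d0.pkl","rb"))
for n in("top","side"):
    f=d[n];B=tob(cloud(f));ok=f["range_z"]>0
    m=ok&(abs(B[...,0])<80)&(B[...,1]<-30)&(B[...,1]>-140)&(B[...,2]>.03)&(B[...,2]<.12)
    q=B[m];A=np.c_[q[:,1],np.ones(len(q))];c=np.linalg.lstsq(A,q[:,2],rcond=None)[0]
    res=q[:,2]-A@c;k=abs(res)<.006;c=np.linalg.lstsq(A[k],q[k,2],rcond=None)[0]
    print(n,len(q),c,np.rad2deg(np.arctan(-c[0])),res[k].std())
    m=ok&(B[...,0]>-.074)&(B[...,0]<-.026)&(B[...,1]<-.1)&(B[...,2]>.03);q=B[m];print("tab",q[:,1].min(),q[:,2].max())
    m=ok&(B[...,0]>-.12)&(B[...,0]<.11)&(B[...,1]<-.1)&(B[...,1]>-.16)&(B[...,2]>.05);q=B[m];print("x range",np.percentile(q[:,0],[1,99]), )
    m=m&(B[...,1]<-.128);print("tab x",np.percentile(B[m][:,0],[1,99]) if m.sum() else 0)
E
```

```text
0.1734 ['Unreachable', 'close_job', 'tip_reach']
top 0 [0. 0.] -0.0 nan
tab -0.44918880728995453 0.07678615079735843
x range [-0.08183475  0.08335468]
tab x [-0.07571505 -0.02175583]
side 0 [0. 0.] -0.0 nan
tab -0.1464198735226888 0.07336333241789221
x range [-0.08643868  0.08005325]
tab x [-0.07949771 -0.02612179]
  ret = _var(a, axis=axis, dtype=dtype, out=out, ddof=ddof,
  arrmean = um.true_divide(arrmean, div, out=arrmean,
  ret = ret.dtype.type(ret / rcount)
```

Emit:
jog_arm([
  [[-0.3,-0.4,0],[0,0,0]],
  [[-0.54,-0.75,0.1],[0,0,0]],
  [[-0.54,-0.75,0.1],[0,0,0]],
  [[-0.54,-0.75,0.1],[0,0,0]],
  [[-0.54,-0.75,0.1],[0,0,0]],
  [[-0.54,-0.75,0.1],[0,0,0]],
  [[-0.54,-0.75,0.2],[0,0,0]],
  [[-0.54,-0.75,0.2],[0,0,0]],
  [[-0.54,-0.75,0.2],[0,0,0]],
  [[-0.54,-0.75,0.2],[0,0,0]],
  [[-0.54,-0.75,0.2],[0,0,0]],
  [[-0.54,-0.75,0.2],[0,0,0]],
], hand=-1)

```text
clock: 1.1
ee_pos: [0.4164, -0.1484, 0.3362]
ee_rot: [[0.32, -0.947, -0.0], [-0.947, -0.32, -0.0], [-0.0, 0.0, -1.0]]
ft_force: [1.5, -0.9, -0.2]
grip_width: -0.001
```

Emit:
jog_arm([
  [[-0.54,-0.75,0.2],[0,0,0]],
  [[-0.54,-0.75,0.2],[0,0,0]],
  [[-0.54,-0.75,0.2],[0,0,0]],
  [[-0.54,-0.75,0.2],[0,0,0]],
  [[-0.3,-0.4,0],[0,0,-1]],
  [[0,0,0],[0,0,-1]],
  [[0,0,0],[0,0,-1]],
  [[0,0,0],[0,0,-1]],
  [[0,0,0],[0,0,-1]],
  [[0,0,0],[0,0,-1]],
  [[0,0,0],[0,0,-1]],
  [[0,0,0],[0,0,-1]],
])

```text
clock: 2.1
ee_pos: [0.513, -0.0133, 0.3042]
ee_rot: [[0.776, -0.631, -0.001], [-0.631, -0.776, 0.0], [-0.001, 0.001, -1.0]]
ft_force: [0.5, 0.0, 0.5]
grip_width: 0.002
```

Emit:
jog_arm([
  [[0,0,0],[0,0,-1]],
  [[0,0,0],[0,0,-1]],
  [[0,0,0],[0,0,-1]],
  [[0,0,0],[0,0,-1]],
  [[0,0,0],[0,0,-1]],
  [[0,0,0],[0,0,-1]],
  [[0,0,0],[0,0,-1]],
  [[0,0,0],[0,0,-1]],
  [[0,0,0],[0,0,-1]],
  [[0,0,0],[0,0,-1]],
  [[0,0,0],[0,0,-1]],
  [[0,0,0],[0,0,-1]],
])

```text
clock: 3.1
ee_pos: [0.513, -0.0134, 0.3043]
ee_rot: [[0.988, 0.154, -0.001], [0.154, -0.988, 0.0], [-0.001, -0.0, -1.0]]
ft_force: [-0.1, 0.5, 0.0]
grip_width: -0.003
```

Emit:
jog_arm([
  [[0,0,0.3],[0,0,-1]],
  [[0,0,0.4],[0,0,-1]],
  [[0,0,0.5],[0,0,-1]],
  [[0,0,0.5],[0,0,-0.4]],
  [[0,0,0.5],[0,0,0]],
  [[0,0,0.3],[0,0,0]],
  [[0,0,0.15],[0,0,0]],
  [[0,0,0.05],[0,0,0]],
  [[0,0,0],[0,0,0]],
])

```text
clock: 3.85
ee_pos: [0.5132, -0.0134, 0.1964]
ee_rot: [[0.925, 0.379, -0.001], [0.379, -0.925, 0.0], [-0.001, -0.0, -1.0]]
ft_force: [0.4, -0.4, 0.8]
grip_width: -0.001
```

Run:
```python
from rig import get_obs, eyes
from h import *
im=[]
for n,(a,b,c,d) in(("side",(140,300,150,380)),("top",(110,310,140,380))):
    f=eyes.get_image(n);im.append(cv2.resize(cv2.cvtColor(f["image"],cv2.COLOR_RGB2BGR)[a:b,c:d],(480,400),interpolation=2))
cv2.imwrite("pics/a1.png",cv2.resize(np.hstack(im),(800,333)))
o=get_obs();print(o["ee_pos"],o["ft_force"],o["qpos"])
```

```text
[ 0.51378849 -0.01340947  0.19740141] [-0.03091911  0.74506461 -0.32180541] [-2.61011878e-02  4.21239404e-01 -4.99630971e-01  6.48598818e-01
  2.76801997e-05  1.15605151e+00]
```

View pics/a1.png

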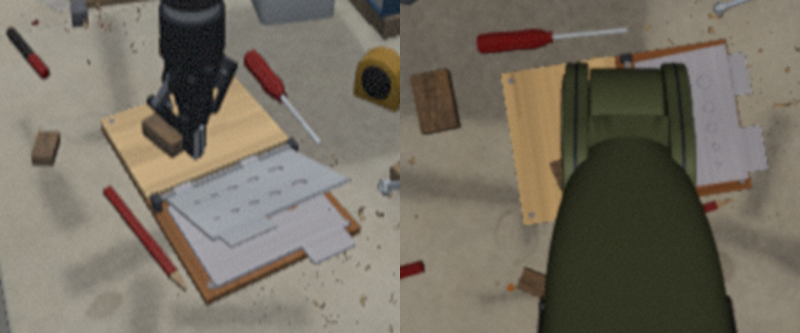

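Emit:
jog_arm([
  [[0,-0.1,0],[0,0,0]],
  [[0,-0.1,0],[0,0,0]],
  [[0,-0.2,0],[0,0,0]],
  [[0,-0.2,0],[0,0,0]],
  [[0,-0.2,0],[0,0,0]],
  [[0,-0.2,0],[0,0,0]],
  [[0,-0.2,0],[0,0,0]],
  [[0,-0.2,0],[0,0,0]],
  [[0,-0.2,0],[0,0,0]],
  [[0,-0.2,0],[0,0,0]],
  [[0,-0.2,0],[0,0,0]],
  [[0,-0.1,0],[0,0,0]],
])

```text
clock: 4.95
ee_pos: [0.4809, 0.0653, 0.1966]
ee_rot: [[0.925, 0.38, -0.001], [0.38, -0.925, 0.0], [-0.0, -0.0, -1.0]]
ft_force: [-0.1, -0.9, 0.8]
grip_width: 0.001
```

```bash
cat > look.py <<'E'
import sys
from rig import get_obs, eyes
from h import *
im=[]
for n,(a,b,c,d) in(("side",(110,290,130,400)),("top",(110,310,140,380))):
    f=eyes.get_image(n);im.append(cv2.resize(cv2.cvtColor(f["image"],cv2.COLOR_RGB2BGR)[a:b,c:d],(int(400*(d-c)/(b-a)),400),interpolation=2))
x=np.hstack(im);s=800/x.shape[1]
cv2.imwrite(f"pics/{sys.argv[1]}.png",cv2.resize(x,None,fx=s,fy=s))
o=get_obs();print(o["clock"],"tcp",o["ee_pos"],"tip book",tob(o["ee_pos"]+.1734*o["ee_rot"][:,2])*1000,o["ft_force"],o["qpos"])
E
python3 look.py a2
```

```text
5.05 tcp [0.48098804 0.06508283 0.19659791] tip book [-47.13804021 122.53916363  23.1979582 ] [0.04295177 0.50931659 0.33362812] [ 1.34354995e-01  3.84500875e-01 -5.68731796e-01  6.18176641e-01
  4.58510034e-04  1.31528340e+00]
```

View pics/a2.png

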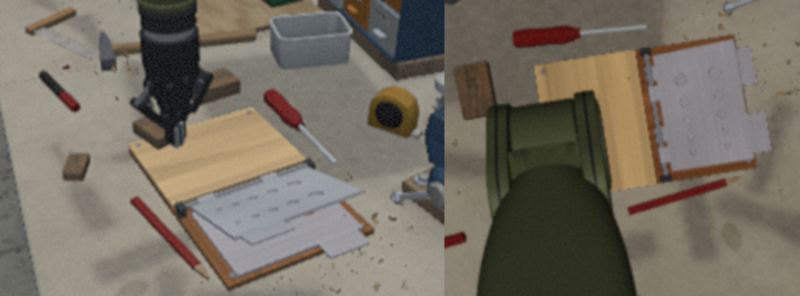

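Emit:
jog_arm([
  [[0,-0.1,0.03],[0,0,0]],
  [[0,-0.15,0.02],[0,0,0]],
  [[0,-0.15,0],[0,0,0]],
  [[0,-0.2,0],[0,0,0]],
  [[0,-0.2,0],[0,0,0]],
  [[0,-0.2,0],[0,0,0]],
  [[0,-0.1,0],[0,0,0]],
  [[0,0,0],[0,0,0]],
])

```text
clock: 5.72
ee_pos: [0.4642, 0.106, 0.1947]
ee_rot: [[0.925, 0.38, -0.0], [0.38, -0.925, 0.0], [-0.0, -0.0, -1.0]]
ft_force: [-0.9, -0.5, 0.9]
grip_width: 0.004
```

```bash
python3 look.py a3
```

```text
5.8167 tcp [0.46471034 0.10535111 0.19473002] tip book [-57.97503574 164.46697191  21.33002234] [-0.61284892 -0.18543149  0.37109987] [ 2.22976632e-01  3.74967219e-01 -5.92566131e-01  6.03206024e-01
 -1.36423004e-04  1.40443603e+00]
```

View pics/a3.png

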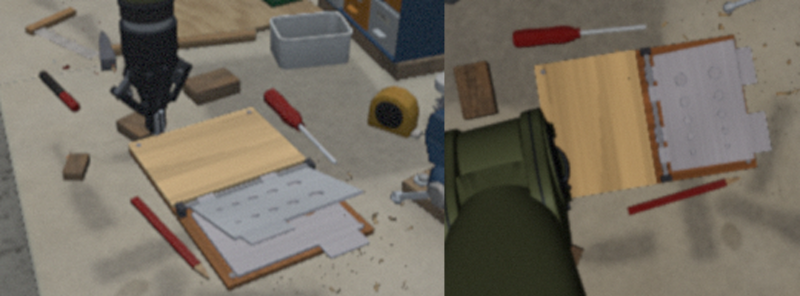

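Emit:
jog_arm([
  [[0,0,-0.4],[0,0,0]],
  [[0,0,-0.8],[0,0,0]],
  [[0,0.3,-0.8],[0,0,0]],
  [[0,0.8,-0.5],[0,0,0]],
  [[0,0.8,0],[0,0,0]],
  [[0,0.8,0],[0,0,0]],
  [[0,0.8,0],[0,0,0]],
  [[0,0.4,0],[0,0,0]],
])

```text
clock: 6.48
ee_pos: [0.5252, -0.0425, 0.2952]
ee_rot: [[0.927, 0.376, 0.002], [0.376, -0.927, -0.002], [0.002, 0.002, -1.0]]
ft_force: [-0.5, 0.5, -0.3]
grip_width: 0.0
```

```bash
python3 look.py a4
python3 - <<'E'
from rig import eyes
from h import *
f=eyes.get_image("top");P=cloud(f);B=tob(P)
m=(f["range_z"]>0)&(B[...,0]<0)&(B[...,0]>-.15)&(B[...,1]>.168)&(B[...,1]<.28)&(B[...,2]>.008)&(B[...,2]<.05)
m=cv2.morphologyEx(m.astype(np.uint8),cv2.MORPH_OPEN,np.ones((3,3)))>0
c=cv2.minAreaRect((B[m][:,:2]*1000).astype(np.float32));print(c,cv2.boxPoints(c),np.percentile(B[m][:,2],[5,50,95]))
E
```

```text
6.5833 tcp [ 0.52504548 -0.04198008  0.29478828] tip book [-16.88886171  10.43926895 121.38853707] [-0.09005062 -0.12509609 -0.49337095] [-7.95897631e-02  3.33827031e-01 -3.34064794e-01  9.01334032e-01
 -7.00967574e-04  1.10701779e+00]
((-69.73265838623047, 201.49197387695312), (37.84882736206055, 60.23964309692383), 15.287256240844727) [[-95.928795 225.55646 ]
 [-80.046104 167.44833 ]
 [-43.536522 177.42749 ]
 [-59.419212 235.53561 ]] [0.01623692 0.01950853 0.02228898]
```

View pics/a4.png

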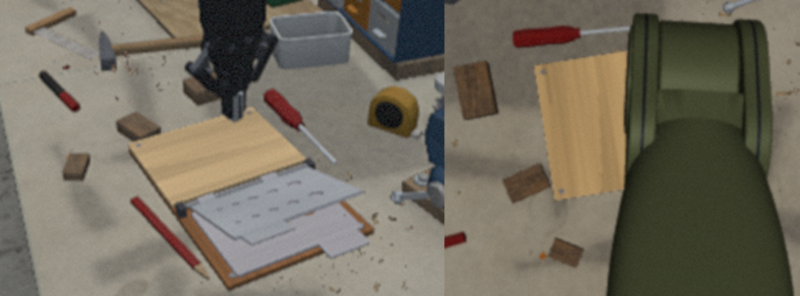

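Emit:
jog_arm([
  [[-0.1,-0.45,0],[0,0,0]],
  [[-0.18,-0.75,0],[0,0,0]],
  [[-0.2,-0.8,0],[0,0,0]],
  [[-0.2,-0.8,0],[0,0,0]],
  [[-0.2,-0.8,0],[0,0,0]],
  [[-0.2,-0.8,0],[0,0,0]],
  [[-0.1,-0.55,0.3],[0,0,0]],
  [[0,0,0.6],[0,0,0]],
  [[0,0,0.7],[0,0,0]],
  [[0,0,0.6],[0,0,0]],
  [[0,0,0.4],[0,0,0]],
  [[0,0,0.18],[0,0,0]],
])

```text
clock: 7.63
ee_pos: [0.403, 0.1264, 0.1816]
ee_rot: [[0.925, 0.381, -0.004], [0.381, -0.925, -0.001], [-0.004, -0.001, -1.0]]
ft_force: [0.1, -0.1, 0.4]
grip_width: -0.001
```

```bash
python3 look.py a5
```

```text
7.7333 tcp [0.4038556  0.12627353 0.18257207] tip book [-116.2232976   193.02202932    9.17306295] [-0.27888664 -0.03535426  0.14148914] [ 3.02943409e-01  3.24098151e-01 -7.29445516e-01  5.20617768e-01
  2.77242896e-04  1.48398851e+00]
```

View pics/a5.png

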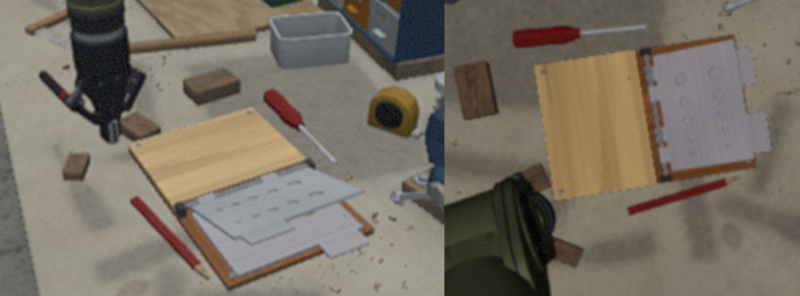

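Emit:
jog_arm([
  [[0.05,0.1,0],[0,0,0]],
  [[0.15,0,0],[0,0,0]],
  [[0.15,0,0],[0,0,0]],
  [[0.15,0,0],[0,0,0]],
  [[0.15,0,0],[0,0,0]],
  [[0.15,0,0],[0,0,0]],
  [[0.15,0,0],[0,0,0]],
  [[0.15,0,0],[0,0,0]],
  [[0.15,0,0],[0,0,0]],
  [[0.15,0,0],[0,0,0]],
  [[0.1,0,0],[0,0,0]],
  [[0,0,0],[0,0,0]],
])

```text
clock: 8.73
ee_pos: [0.4588, 0.1437, 0.1842]
ee_rot: [[0.926, 0.379, -0.009], [0.379, -0.926, -0.004], [-0.009, 0.0, -1.0]]
ft_force: [-8.4, -3.8, 15.2]
grip_width: -0.003
```

Emit:
jog_arm([
  [[-0.1,0,0],[0,0,0]],
  [[-0.1,0,-0.2],[0,0,0]],
  [[0,0,-0.7],[0,0,0]],
  [[0,0,-1],[0,0,0]],
  [[0,0,-1],[0,0,0]],
  [[0,0.3,-0.7],[0,0,0]],
  [[0,0.8,-0.3],[0,0,0]],
  [[0,0.9,0],[0,0,0]],
  [[0,0.9,0],[0,0,0]],
  [[0,0.9,0],[0,0,0]],
  [[0,0.9,0],[0,0,0]],
  [[0,0.5,0],[0,0,0]],
])

```text
clock: 9.73
ee_pos: [0.5355, -0.0536, 0.3406]
ee_rot: [[0.926, 0.377, 0.003], [0.377, -0.926, -0.001], [0.003, 0.003, -1.0]]
ft_force: [0.3, 0.5, 0.2]
grip_width: 0.001
```

```bash
python3 look.py a6
python3 - <<'E'
from rig import eyes
from h import *
f=eyes.get_image("top");P=cloud(f);B=tob(P)
m=(f["range_z"]>0)&(B[...,0]<.03)&(B[...,0]>-.12)&(B[...,1]>.168)&(B[...,1]<.28)&(B[...,2]>.008)&(B[...,2]<.05)
m=cv2.morphologyEx(m.astype(np.uint8),cv2.MORPH_OPEN,np.ones((3,3)))>0
c=cv2.minAreaRect((B[m][:,:2]*1000).astype(np.float32));print(c,cv2.boxPoints(c),np.percentile(B[m][:,2],[5,50,95]))
E
```

```text
9.8333 tcp [ 0.53550344 -0.0533376   0.34028252] tip book [ -7.70428575  -2.24511732 166.88347329] [-0.04732139  0.08612736 -0.30710363] [-9.90764096e-02  3.16061193e-01 -2.31434848e-01  1.02006590e+00
 -7.28056319e-04  1.08764739e+00]
((-29.140438079833984, 213.26646423339844), (37.8441162109375, 60.25568389892578), 17.54412078857422) [[-56.26408  236.28905 ]
 [-38.100597 178.83614 ]
 [ -2.016796 190.24388 ]
 [-20.180279 247.6968  ]] [0.01607304 0.01932305 0.0228009 ]
```

View pics/a6.png

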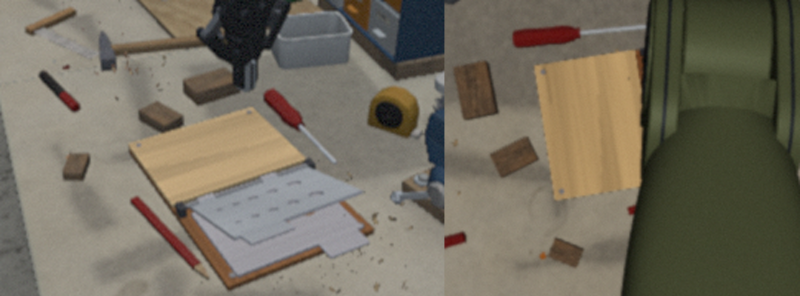

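Emit:
jog_arm([
  [[0,0,0],[0,0,1]],
  [[0,0,0],[0,0,1]],
  [[0,0,0],[0,0,1]],
  [[0,0.3,0],[0,0,0.7]],
  [[-0.15,0.7,0],[0,0,0]],
  [[-0.15,0.9,0],[0,0,0]],
  [[-0.15,0.9,0],[0,0,0]],
  [[-0.15,0.9,0],[0,0,0]],
  [[-0.15,0.9,0],[0,0,0]],
  [[-0.15,0.9,0],[0,0,0]],
  [[-0.15,0.9,0],[0,0,0]],
  [[0,0.5,0],[0,0,0]],
])

```text
clock: 10.88
ee_pos: [0.5281, -0.3316, 0.34]
ee_rot: [[0.992, 0.129, 0.0], [0.129, -0.992, -0.001], [0.0, 0.001, -1.0]]
ft_force: [0.7, 0.4, 0.9]
grip_width: 0.001
```

Emit:
jog_arm([
  [[0,0,0],[0.7,0,0]],
  [[0,0,0],[1,0,0]],
  [[0,0,0],[1,0,0]],
  [[0,0,0],[1,0,0]],
  [[0,0,0],[1,0,0]],
  [[0,0,0],[1,0,0]],
  [[0,0,0],[1,0,0]],
  [[0,0,0],[1,0,0]],
  [[0,0,0],[1,0,0]],
  [[0,0,0],[1,0,0]],
  [[0,0,0],[1,0,0]],
  [[0,0,0],[0.6,0,0]],
])

```text
clock: 11.88
ee_pos: [0.5291, -0.3283, 0.3395]
ee_rot: [[0.991, 0.092, -0.094], [0.131, -0.696, 0.706], [-0.001, -0.712, -0.702]]
ft_force: [-0.2, -0.9, -0.0]
grip_width: 0.001
```

```bash
python3 look.py a7
python3 - <<'E'
from rig import get_obs
from h import *
o=get_obs();print((Rb.T@o["ee_rot"]).round(3))
E
```

```text
11.9833 tcp [ 0.52906827 -0.32869886  0.33855116] tip book [ -50.58105312 -150.95473423  216.61077627] [-0.32631831  0.28560772 -0.96967341] [-0.67239548  0.74888292  0.34998417  1.80198344  0.514861    0.59671196]
[[ 1.     0.    -0.003]
 [ 0.002 -0.703  0.711]
 [-0.002 -0.711 -0.703]]
```

View pics/a7.png

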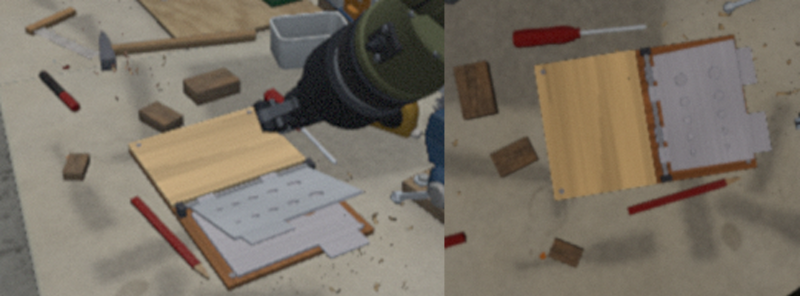

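Emit:
jog_arm([
  [[0,0.35,-0.35],[0,0,0]],
  [[0,0.2,0.2],[0,0,0]],
  [[0,0.4,0.4],[0,0,0]],
  [[0,0.5,0.5],[0,0,0]],
  [[0,0.5,0.5],[0,0,0]],
  [[0,0.5,0.5],[0,0,0]],
  [[0,0.5,0.5],[0,0,0]],
  [[0,0.3,0.3],[0,0,0]],
  [[0,0.15,0.15],[0,0,0]],
  [[0,0,0],[0,0,0]],
])

```text
clock: 12.82
ee_pos: [0.5306, -0.3472, 0.165]
ee_rot: [[0.991, 0.09, -0.095], [0.131, -0.698, 0.704], [-0.002, -0.711, -0.703]]
ft_force: [-0.1, -0.0, -0.2]
grip_width: -0.003
```

```bash
python3 look.py a8
```

```text
12.9167 tcp [ 0.53126794 -0.34804761  0.16771269] tip book [ -50.52079275 -170.72154874   45.47288357] [-0.6047972  -0.48871092  0.77112579] [-0.69192716  0.90124276  0.20323382  1.50799664  0.503743    0.57912425]
```

View pics/a8.png

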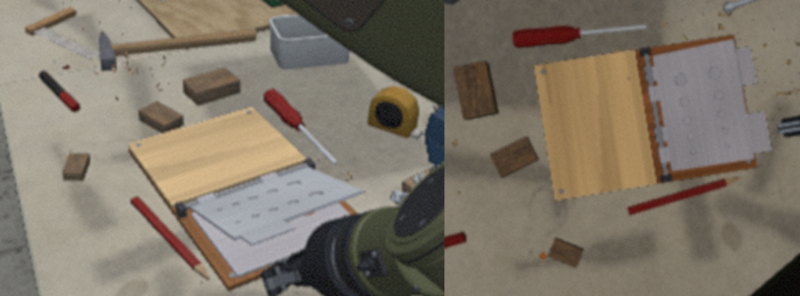

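```bash
cat > plan.py <<'E'
from h import *
a=np.deg2rad(45)
def T(th,rT=138):
    d=np.array([-np.cos(th),np.sin(th)]);n=np.array([np.sin(th),np.cos(th)]);h=np.array([0,19.5])
    if th<np.deg2rad(42): 
        return 155*d+h-2*n+np.array([2.8,-18.4])
    return rT*d+h-n*(2+11*abs(np.sin(th+a)))
def tl(dv): return np.array([-(.703*dv[0]+.711*dv[1]),.711*dv[0]-.703*dv[1]])/40
E
python3 - <<'E'
from plan import *
p=np.array([-170.7,44.5])
for t in [20,25,30,35,40,45,50,55,60,65,70,75,80,85,90,95,100,105,110,115,120,125,130,135,140,145,150,155,160,165,170,175,180]:
    q=T(np.deg2rad(t));print(t,q.round(1),tl(q-p).round(2));p=q
E
```

```text
20 [-143.5   52.2] [-0.61  0.35]
25 [-138.5   64.8] [-0.31 -0.13]
30 [-132.4   76.9] [-0.32 -0.1 ]
35 [-125.3   88.4] [-0.33 -0.08]
40 [-117.2   99.2] [-0.33 -0.05]
45 [-106.8  107.9] [-0.34  0.03]
50 [-98.6 116.9] [-0.3  -0.01]
55 [-89.7 125.2] [-0.31  0.01]
60 [-79.9 132.7] [-0.3   0.04]
65 [-69.5 139.4] [-0.3   0.07]
70 [-58.4 145.1] [-0.3  0.1]
75 [-46.9 149.8] [-0.29  0.12]
80 [-34.8 153.5] [-0.28  0.15]
85 [-22.4 156.1] [-0.26  0.18]
90 [ -9.8 157.5] [-0.25  0.2 ]
95 [  3.  157.8] [-0.23  0.22]
100 [ 15.8 156.8] [-0.21  0.24]
105 [ 28.5 154.7] [-0.19  0.26]
110 [ 41.  151.5] [-0.16  0.28]
115 [ 53.1 147. ] [-0.13  0.29]
120 [ 64.8 141.4] [-0.11  0.31]
125 [ 76.  134.8] [-0.08  0.32]
130 [ 86.4 127.1] [-0.05  0.32]
135 [ 96.2 118.5] [-0.02  0.32]
140 [103.8 110.5] [0.01 0.28]
145 [110.8 101.9] [0.03 0.28]
150 [117.1  92.7] [0.05 0.27]
155 [122.6  83. ] [0.07 0.27]
160 [127.4  72.9] [0.1  0.26]
165 [131.4  62.5] [0.12 0.25]
170 [134.5  51.6] [0.14 0.25]
175 [136.7  40.6] [0.16 0.23]
180 [138.   29.3] [0.18 0.22]
```

Emit:
jog_arm([
  [[0,-0.2,0.2],[0,0,0]],
  [[0,-0.25,0.25],[0,0,0]],
  [[0,-0.15,-0.1],[0,0,0]],
  [[0,-0.15,-0.06],[0,0,0]],
  [[0,-0.15,-0.06],[0,0,0]],
  [[0,-0.16,-0.05],[0,0,0]],
  [[0,-0.16,-0.05],[0,0,0]],
  [[0,-0.16,-0.04],[0,0,0]],
  [[0,-0.16,-0.04],[0,0,0]],
  [[0,0,0],[0,0,0]],
])

```text
clock: 13.75
ee_pos: [0.5253, -0.3036, 0.2107]
ee_rot: [[0.992, 0.092, -0.092], [0.13, -0.699, 0.703], [0.001, -0.709, -0.705]]
ft_force: [-0.8, 0.2, 0.8]
grip_width: -0.0
```

```bash
python3 look.py b1
```

```text
13.85 tcp [ 0.52505333 -0.3038039   0.20949049] tip book [ -51.00977817 -125.95581404   87.34143261] [ 0.61585633  0.0050908  -1.27748196] [-0.64738662  0.8057626   0.11462056  1.49512223  0.53012043  0.62087862]
```

View pics/b1.png

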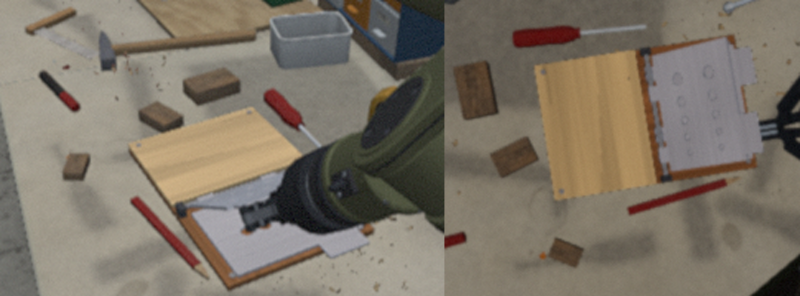

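Emit:
jog_arm([
  [[0,-0.16,-0.03],[0,0,0]],
  [[0,-0.17,-0.03],[0,0,0]],
  [[0,-0.17,0.01],[0,0,0]],
  [[0,-0.17,0.02],[0,0,0]],
  [[0,-0.15,0],[0,0,0]],
  [[0,-0.15,0],[0,0,0]],
  [[0,-0.15,0],[0,0,0]],
  [[0,-0.15,0.01],[0,0,0]],
  [[0,-0.15,0.02],[0,0,0]],
  [[0,-0.15,0.02],[0,0,0]],
  [[0,-0.15,0.03],[0,0,0]],
  [[0,-0.15,0.04],[0,0,0]],
])

```text
clock: 14.85
ee_pos: [0.5179, -0.2488, 0.2601]
ee_rot: [[0.992, 0.092, -0.092], [0.13, -0.699, 0.704], [0.0, -0.71, -0.705]]
ft_force: [0.4, -0.7, -0.7]
grip_width: -0.0
```

```bash
python3 look.py b2
```

```text
14.95 tcp [ 0.51788145 -0.24840083  0.26054009] tip book [-50.98036119 -70.09075677 138.39074975] [-0.22886154  0.09219358  0.05025581] [-0.58480098  0.69333372  0.03106109  1.49243375  0.56548081  0.68076913]
```

View pics/b2.png

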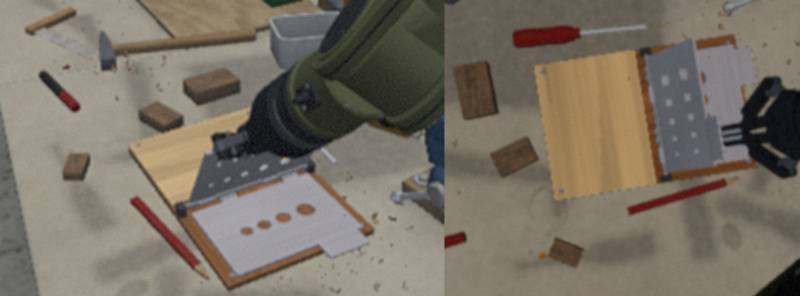

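The leaf is at about 60° and following the fingertips, and the lower leaf is still closed. I'll continue along the arc.

Emit:
jog_arm([
  [[0,-0.15,0.05],[0,0,0]],
  [[0,-0.15,0.05],[0,0,0]],
  [[0,-0.15,0.06],[0,0,0]],
  [[0,-0.14,0.06],[0,0,0]],
  [[0,-0.14,0.07],[0,0,0]],
  [[0,-0.14,0.08],[0,0,0]],
  [[0,-0.13,0.09],[0,0,0]],
  [[0,-0.13,0.09],[0,0,0]],
  [[0,-0.12,0.1],[0,0,0]],
  [[0,-0.13,0.1],[0,0,0]],
  [[0,-0.12,0.11],[0,0,0]],
  [[0,-0.11,0.11],[0,0,0]],
])

```text
clock: 15.95
ee_pos: [0.5084, -0.1763, 0.2782]
ee_rot: [[0.992, 0.092, -0.092], [0.13, -0.699, 0.704], [0.0, -0.71, -0.705]]
ft_force: [0.2, -0.5, 0.3]
grip_width: 0.001
```

```bash
python3 look.py b3
```

```text
16.05 tcp [ 0.5082216  -0.17588387  0.2782751 ] tip book [-51.33513806   3.12007248 156.18009525] [0.22515239 0.11789372 1.05019526] [-0.49147872  0.59657709 -0.10105136  1.40493957  0.61472208  0.77574139]
```

View pics/b3.png

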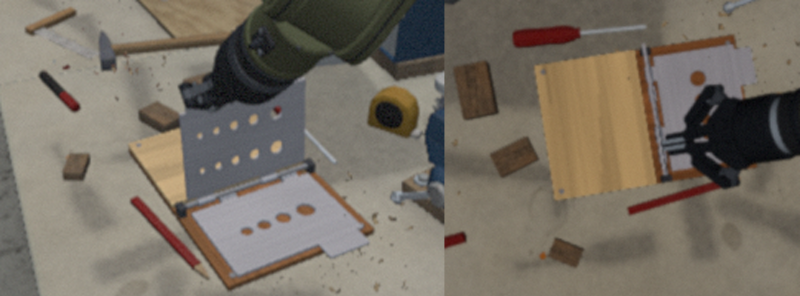

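Emit:
jog_arm([
  [[0,-0.1,0.12],[0,0,0]],
  [[0,-0.11,0.12],[0,0,0]],
  [[0,-0.1,0.13],[0,0,0]],
  [[0,-0.1,0.13],[0,0,0]],
  [[0,-0.08,0.14],[0,0,0]],
  [[0,-0.08,0.14],[0,0,0]],
  [[0,-0.07,0.15],[0,0,0]],
  [[0,-0.06,0.15],[0,0,0]],
  [[0,-0.06,0.15],[0,0,0]],
  [[0,-0.05,0.16],[0,0,0]],
  [[0,-0.04,0.16],[0,0,0]],
  [[0,-0.04,0.16],[0,0,0]],
])

```text
clock: 17.05
ee_pos: [0.4988, -0.1034, 0.2548]
ee_rot: [[0.992, 0.091, -0.092], [0.13, -0.699, 0.704], [-0.0, -0.71, -0.705]]
ft_force: [0.6, -0.8, 0.2]
grip_width: 0.001
```

Emit:
jog_arm([
  [[0,-0.03,0.16],[0,0,0]],
  [[0,-0.02,0.16],[0,0,0]],
  [[0,-0.01,0.16],[0,0,0]],
  [[0,-0.01,0.16],[0,0,0]],
  [[0,0,0.14],[0,0,0]],
  [[0,0.01,0.14],[0,0,0]],
  [[0,0.02,0.14],[0,0,0]],
  [[0,0.02,0.14],[0,0,0]],
])

```text
clock: 17.72
ee_pos: [0.4943, -0.0693, 0.2215]
ee_rot: [[0.992, 0.091, -0.092], [0.13, -0.698, 0.704], [-0.0, -0.71, -0.704]]
ft_force: [-0.5, 1.0, 0.2]
grip_width: -0.001
```

```bash
python3 look.py b4
```

```text
17.8167 tcp [ 0.4940219  -0.06910288  0.22118153] tip book [-51.74380262 110.82195843  99.06798253] [-0.9478867   0.42773085  0.00408314] [-0.32759911  0.55507852 -0.34698859  1.08928656  0.68967373  0.95972886]
```

View pics/b4.png

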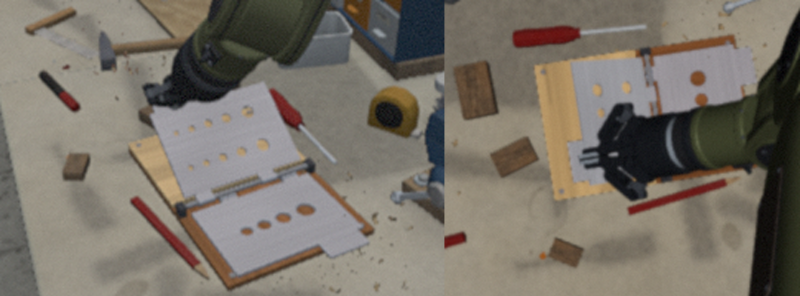

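Emit:
jog_arm([
  [[0,0.03,0.14],[0,0,0]],
  [[0,0.03,0.14],[0,0,0]],
  [[0,0.03,0.14],[0,0,0]],
  [[0,0.04,0.13],[0,0,0]],
  [[0,0.05,0.13],[0,0,0]],
  [[0,0.05,0.13],[0,0,0]],
  [[0,0.06,0.13],[0,0,0]],
  [[0,0.06,0.12],[0,0,0]],
  [[0,0.07,0.12],[0,0,0]],
  [[0,0.07,0.12],[0,0,0]],
  [[0,0.08,0.12],[0,0,0]],
  [[0,0.08,0.11],[0,0,0]],
])

```text
clock: 18.82
ee_pos: [0.4911, -0.0447, 0.1597]
ee_rot: [[0.992, 0.091, -0.092], [0.13, -0.699, 0.704], [-0.0, -0.71, -0.705]]
ft_force: [-0.8, -0.8, -0.6]
grip_width: -0.005
```

Emit:
jog_arm([
  [[0,0.08,0.08],[0,0,0]],
  [[0,0.06,0.06],[0,0,0]],
  [[0,0,0],[0,0,0]],
])

```text
clock: 19.07
ee_pos: [0.4909, -0.0447, 0.1517]
ee_rot: [[0.992, 0.091, -0.093], [0.13, -0.699, 0.704], [-0.001, -0.71, -0.704]]
ft_force: [-0.0, -0.0, -0.3]
grip_width: 0.001
```

```bash
python3 look.py b5
```

```text
19.1667 tcp [ 0.49110794 -0.04479768  0.15230605] tip book [-51.31825545 135.23989852  30.13151129] [-0.66204202  0.26460644  0.11340198] [-0.28566382  0.62794705 -0.44197372  0.8875585   0.70632505  1.01088634]
```

View pics/b5.png

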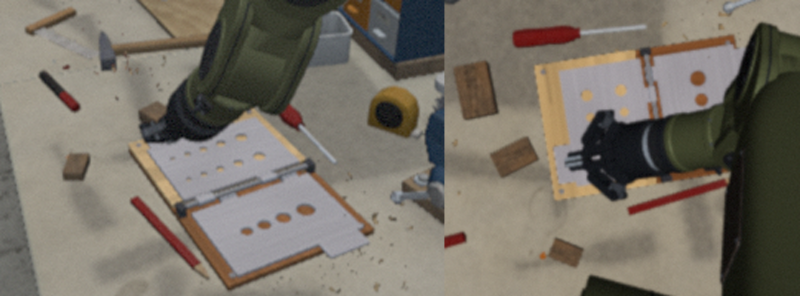

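Emit:
jog_arm([
  [[0,0.02,0.02],[0,0,0]],
  [[0,0.02,0.02],[0,0,0]],
  [[0,0,0],[0,0,0]],
])

```text
clock: 19.42
ee_pos: [0.4912, -0.0448, 0.1502]
ee_rot: [[0.992, 0.092, -0.092], [0.13, -0.699, 0.703], [0.0, -0.709, -0.705]]
ft_force: [0.1, -0.2, 0.5]
grip_width: 0.002
```

Emit:
jog_arm([
  [[0,0.02,0.02],[0,0,0]],
  [[0,0,0],[0,0,0]],
])

```text
clock: 19.58
ee_pos: [0.4912, -0.0448, 0.1493]
ee_rot: [[0.992, 0.091, -0.092], [0.129, -0.698, 0.704], [0.0, -0.71, -0.704]]
ft_force: [0.0, -0.5, 1.9]
grip_width: -0.001
```

Emit:
jog_arm([
  [[0,0.02,0.02],[0,0,0]],
  [[0,0,0],[0,0,0]],
])

```text
clock: 19.75
ee_pos: [0.4912, -0.0449, 0.1489]
ee_rot: [[0.992, 0.091, -0.091], [0.129, -0.698, 0.705], [0.0, -0.711, -0.704]]
ft_force: [-1.3, -3.5, 9.9]
grip_width: 0.002
```

Emit:
jog_arm([
  [[0,-0.05,-0.05],[0,0,0]],
  [[0,-0.2,-0.2],[0,0,0]],
  [[0,-0.4,-0.4],[0,0,0]],
  [[0,-0.6,-0.6],[0,0,0]],
  [[0,-0.6,-0.6],[0,0,0]],
  [[0,-0.6,-0.6],[0,0,0]],
  [[0,0,-0.8],[0,0,0]],
  [[0,0.4,-0.8],[0,0,0]],
  [[0,0.6,-0.6],[0,0,0]],
  [[0,0.6,-0.6],[0,0,0]],
  [[0,0.6,-0.6],[0,0,0]],
  [[0,0.6,-0.6],[0,0,0]],
])

```text
clock: 20.75
ee_pos: [0.5161, -0.2374, 0.3206]
ee_rot: [[0.991, 0.092, -0.092], [0.13, -0.699, 0.703], [0.001, -0.709, -0.705]]
ft_force: [1.7, -0.4, 0.0]
grip_width: 0.001
```

Emit:
jog_arm([
  [[0,0.6,-0.6],[0,0,0]],
  [[0,0.6,-0.6],[0,0,0]],
  [[0,0.6,-0.6],[0,0,0]],
  [[0,0.6,-0.6],[0,0,0]],
  [[0,0.3,-0.3],[0,0,0]],
  [[0,0,0],[0,0,0]],
])

```text
clock: 21.25
ee_pos: [0.5356, -0.391, 0.3181]
ee_rot: [[0.992, 0.089, -0.09], [0.127, -0.7, 0.703], [0.0, -0.709, -0.705]]
ft_force: [-0.9, -0.2, -0.2]
grip_width: 0.0
```

```bash
python3 look.py b6
python3 - <<'E'
from rig import eyes
from h import *
import pickle
D=pickle.load(open("d0.pkl","rb"))["top"]
f=eyes.get_image("top");B=tob(cloud(f));ok=f["range_z"]>0
def reg(x0,x1,y0,y1,z0=-1,z1=1):return ok&(B[...,0]>x0)&(B[...,0]<x1)&(B[...,1]>y0)&(B[...,1]<y1)&(B[...,2]>z0)&(B[...,2]<z1)
for nm,a in (("leaf r30-60",(-.08,.08,.03,.06)),("r100-125",(-.08,.08,.10,.125)),("tab",(-.074,-.026,.135,.15)),("page beyond tab",(.0,.09,.14,.16)),("lower leaf in",(-.08,.08,-.06,-.03)),("lower out",(-.08,.08,-.12,-.1)),("lower tab",(.03,.07,-.152,-.138))):
    print(nm,np.median(B[reg(*a)][:,2])*1000,reg(*a).sum())
m=reg(-.12,.03,.168,.28,.008,.05);m=cv2.morphologyEx(m.astype(np.uint8),cv2.MORPH_OPEN,np.ones((3,3)))>0
print(cv2.minAreaRect((B[m][:,:2]*1000).astype(np.float32)),np.median(B[m][:,2]))
def red(F):
    Bb=tob(cloud(F));h=cv2.cvtColor(F["image"],cv2.COLOR_RGB2HSV);mm=((h[...,0]<8)|(h[...,0]>172))&(h[...,1]>150)&(h[...,2]>60)
    for nm,c in(("pencil",(-.16,-.1,-.13,.08)),("driver",(.1,.18,-.05,.25))):
        k=mm&(Bb[...,0]>c[0])&(Bb[...,0]<c[1])&(Bb[...,1]>c[2])&(Bb[...,1]<c[3]);print(nm,k.sum(),Bb[k].mean(0)*1000)
red(D);red(f)
E
```

```text
21.35 tcp [ 0.53593736 -0.38781962  0.31893203] tip book [ -50.91468428 -210.62958575  196.8272307 ] [-0.18004434  0.72348769 -0.10330409] [-0.72963236  0.85171483  0.5072394   1.87844507  0.48217663  0.5461116 ]
leaf r30-60 21.874456570429356 1027
r100-125 22.053746887007073 864
tab 21.955272192097734 158
page beyond tab 18.44986251409551 383
lower leaf in 15.464699693562656 1013
lower out 15.4862292753695 681
lower tab 15.261381740898267 120
((-29.204545974731445, 213.3585662841797), (37.738563537597656, 60.481285095214844), 18.089229583740234) 0.019353820417360123
pencil 279 [-122.87510727  -12.44235524    8.37856303]
driver 435 [138.12800803 142.65185353  23.91154784]
pencil 290 [-122.94783703  -12.11800012    8.43516006]
driver 439 [138.00453037 142.75490661  23.83508871]
```

View pics/b6.png

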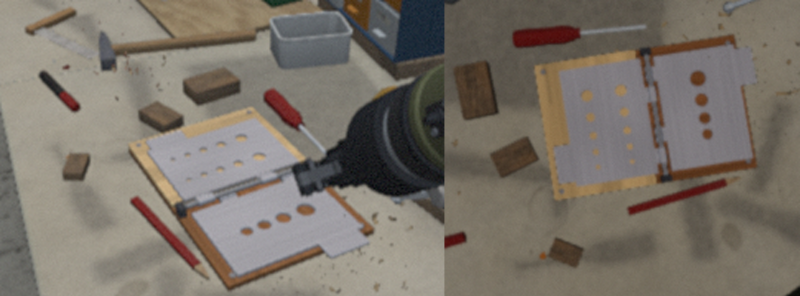

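The leaf lies flat: its top is about 22 mm high from hinge to tab. The lower leaf is closed, the block is flat on the table clear of the book, and the pencil and screwdriver haven't moved. The arm is clear of everything, so I'm handing in.

```bash
python3 -c "
from rig import r
print(r.close_job())"
```

```text
the job is handed in; nothing more can be done
None
```

I finished the job in about 21 s of the allowed 61 s and handed it in. I pushed the middle-sized block off the page with the closed fingertips. I then pushed it along the table to get more distance from the book, turned the upper leaf over by its tab, and pressed it lightly to its stop.

What the last checks showed, with the arm clear of everything:
- **Upper leaf:** it lies flat on the page. Its top measures 21.9–22.1 mm at three places from hinge to tab, against 21.5 mm expected.
- **Lower leaf:** it is closed, with an even height of about 15.4 mm.
- **Block:** it lies flat on the table, with its nearest corner about 14 mm outside the book's edge.
- **Pencil and screwdriver:** both are within 0.4 mm of where they started, which is within measurement noise.

No check failed. Two contact forces stood out. The wrist read about 15 N upward and 9 N sideways at the end of the second block push, and I did not find the cause. It read about 10 N when the leaf reached its stop. Both are well under the limits.

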